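# Change the sacrificial insert in a drill-press table

### The arm

A 7-joint arm with a two-finger parallel gripper is mounted at the origin on the work surface. World frame = base frame: x ahead of the robot, y to its left, z up, the work surface at z = 0. Lengths are in mm, angles in rad, forces in N, time in s.
With the tool pointing down it reaches from about 425 to 875 mm from the base axis. Payload 8.4 kg.
Tool frame: the origin (TCP) lies midway between the tips of the shut fingers; the grasp point (between the pads) lies 19 mm behind it (manip.hold_point_z is the distance from the TCP to the grasp point, in mm); x points along the fingers, y is the direction in which the jaws open and shut, and the axes are right-handed (so a half turn about x gives the same grasp; the last joint's range is limited). The gripper opens to 85 mm and grips with 20 to 120 N. Pads are 22 mm wide; open, the fingers measure 114 mm over their backs; the gripper's body (76 mm by 85 mm) begins 54 mm behind the grasp point. The pads swing forward as they close: fully open they stand 13 mm farther back than shut.
Start: joints at [-1.255, 0.333, 0.04, 1.465, -0.013, 1.343, -0.059], TCP at [261.953, 594.849, 231.308] pointing down, gripper open.
Joint ranges: [-2.58, 2.58], [-0.38, 2.09], [-1.3, 1.39], [0.25, 2.4], [-1.5, 4.64], [0.08, 2.09], [-2.65, 2.65]. Speed limits (rad/s): [2.22, 2.22, 2.79, 2.79, 3.14, 3.14, 3.14].

### API

Orientations are given as a 3x3 rotation matrix whose columns are the frame's x, y, z axes.
In Python, from bench import manip, grab_frame, nets gives the robot as it stands.
- The arm moves only by the tool carry_out, never from a script. Its argument "steps" is one flat list of numbers, 6 for each row, row after row: the shift along the tool's x, y, z in mm, then the turn, a rotation vector about the tool's x, y, z in rad. A call has 1 to 12 rows; each row is the pose to reach, as a shift and turn from the pose commanded when the call began, along the tool's axes at that moment; what a row does not reach only later rows make up. A row lasts 1/10 s, in which the tool goes at most 50 mm and 8.59 degrees, less where a joint would pass 70% of its speed; a pose out of reach is approached as far as the arm can. A call with a gripper value outside its range is refused whole. "jaw" is the opening, from 0 (shut) to 1 (fully open), set as the call begins (left out, the last holds). The fingers move at their own pace and stop on an object; "grip_force" is the grip in N (left out, the last holds). Time passes only in rows, so rows that repeat a pose let the fingers close. It gives the time, the measured TCP pose, the force and the opening at its end, in the units of the state.
- manip.get_obs(): the state, without advancing time (a new reading comes with each control period).
- grab_frame(name): name is "scene" or "top"; returns a dict with "img" (384x512x3 uint8, red, green, blue), "z_map" (384x512 float32, mm along the optical axis (not along the pixel's ray), 0 where there is no reading), "fov_y" (degrees; the focal length in pixels is half the picture's height over the tangent of half this angle, whatever the lens; pixels are square), "cx", "cy" (the principal point, pixels), "view" (4x4, takes a point from world to camera coordinates). Camera axes: x right, y down, z forward; pixel columns grow to the right and rows downward; lengths in mm; the calibration is good to about 2 mm. A picture is of the moment at which its call begins.
- manip.sign_off(): hands the job in, once; it reports no verdict.
Trained networks look in the newest picture that a camera, given by its name, has taken for a name from the list of things; names that differ only in an ending like _2 or _b are one class to them, and where a whole thing is asked for, a point or a joint stands for the part that bears it (a point fixed in the world has none). Each returns a list of dicts, best first, with "confidence" (0 to 1); they miss things now and then, are a little off and sometimes report something else, mostly with a low value. They report only what shows in the picture. A call takes as long as a camera call. They do not tell look-alikes from the thing itself.
- nets.regions_of(camera, target): "mask" (384x512 bool, what is visible of it) and "rect" ([centre column, centre row, width, height] in pixels, round what is visible of it).
- nets.tip_of(camera, target): "uv" ([column, row] in pixels: a listed point, or the origin of a listed thing).
The state is a dict: "t": time; "joint_pos": joint angles; "joint_velocities": joint speeds; "effort": joint torques, N m; "tool_pos": TCP position; "tool_rot": TCP orientation; "force": force on the tool from outside, world axes, zero at the start; "moment": the same for the moment, N m; "width": finger opening in mm.
Only numpy, scipy, OpenCV 4.12 (cv2) and the standard library are available. Lean on these libraries where they do the work, as an engineer would, in place of code of your own. Each camera call takes 0.05 s, during which the arm holds its last target. There are 200 camera calls.

### The job

Fit a new backing insert in the drill-press table board: take the worn, drilled-through insert out of its recess and put it in the wooden scrap tray, then set the fresh insert in the recess and press it fully home past the spring balls, so that it lies flush and level with the board's top all round. Leave the chuck key, the V-cradle and the tin where they lie.

Things in the scene. Friction and masses are not known exactly. Their poses are not given: they have to be found in the camera images.
- board: Drill-press table board, 280 (its x) x 340 (its y) x 36 mm high, fixed to the bench. Origin: centre of its underside, z up. Two flush metal tracks along x at y = +-105 mm. A fence 18 mm thick runs along y at x = -125 mm, top 76 mm above the bench; its two knobs at y = +-105 mm reach 99 mm. Eight wooden bench dogs, 28 mm high, stand round the board.
- recess (a point): Centre of the recess's mouth, level with the board's top (36 mm above the bench), 20 mm along +x from the board's centre; axes as the board's. The recess is 124 mm along x, 63.6 mm along y and 18 mm deep, to a flat ledge round a push-out hole of 80 x 34 mm. Two spring-loaded steel balls in each long wall, at x = +-42 mm, centres 7 mm below the top, stand 3 mm out of the wall.
- worn: The worn insert, a fibreboard block 120 mm (its x) by 60 mm (its y) by 18 mm thick with three drilled holes. Origin: centre of the block; z is its thickness. It starts in the recess, already pushed part-way up from below: level, its top 9 mm above the board's top, its underside 9 mm below it. The balls grip its long sides tightly: a pull of about 6 to 10 N, less if its ends are rocked up and down in turn.
- fresh: The fresh insert, a plain block without holes, 120 mm (its x) by 60 mm (its y) by 18 mm thick, lying flat on the bench. Origin: centre of the block. Either face may be up and either end may lead.
- fresh_end_a (a point): Centre of the +x end face of the fresh insert (60 mm from its centre, at half thickness: 9 mm below the board's top when flush).
- fresh_end_b (a point): Centre of the -x end face of the fresh insert (60 mm from its centre, at half thickness).
- tray: The scrap tray, an open wooden box 200 mm (its x) by 160 mm (its y) and 45 mm high, walls and floor 6 mm, fixed. Origin: centre of its underside. It and the fresh insert lie on opposite sides of the board, either way round.
- chuck_key: Bystander: steel chuck key, a T about 75 x 86 mm and 12 mm high, lying on the board's top, about 123 mm to the -y side of its centre line. Origin: under its shaft, near the middle.
- cradle: Bystander: wooden V-cradle for sticks, about 70 mm (its x) by 120 mm (its y) and 55 mm high, on the bench beyond the board's left far corner. Origin: centre of its underside.
- tin: Bystander: upright round tin, 76 mm across and 75 mm high, on the bench beyond the board's right far corner. Origin: centre of its underside.
- ledge (a point): Centre of the recess floor, 18 mm below point recess; axes as the board's. An insert set into the mouth stops on the balls with its underside about 3 mm below the board's top; a push of about 9 to 14 N on its top takes it past them to the ledge, where its top is flush. Pressed off its middle, it may go down on one side first; then press the high side.
There are look-alikes about, which are no part of the job. What is shaped like the worn but green is not meant.

How it is judged (in metres and radians):
On the way, in this order (a step that is already met when the one before it is completed fails the run):
1. the worn insert is out of the recess (distance between worn and recess above 0.12 m), for 0.2 s.
2. the fresh insert lies home in the recess, both ends within 1.5 mm of flush (horizontal distance between fresh and recess below 0.005 m and z of each of fresh_end_a, fresh_end_b in the frame of recess below -0.0075 m), for 0.2 s.
At the end, for the whole second after the job is handed in: The fresh insert lies in the recess with the middle of each end within 1.5 mm of flush with the board's top, level within 0.03 rad and centred within 5 mm, at rest; the worn insert rests inside the scrap tray, its centre within the walls and below the rim (45 mm) (all of step 2 and z of each of fresh_end_a, fresh_end_b in the frame of recess above -0.0105 m and angle between the z axis of fresh and the z axis of recess, either way round below 0.03 rad and linear speed of each of fresh, worn below 0.02 m/s and x of worn in the frame of tray between -0.094 and 0.094 m and y of worn in the frame of tray between -0.074 and 0.074 m and height (world z) of worn below 0.045 m); the robot touches nothing.
It fails at once if the chuck key is moved by more than 30 mm (distance of chuck_key from where it was at the start of the episode above 0.03 m).
It fails at once if the V-cradle is moved by more than 30 mm (distance of cradle from where it was at the start of the episode above 0.03 m).
It fails at once if the tin is moved by more than 30 mm (distance of tin from where it was at the start of the episode above 0.03 m).
It also fails if it takes over 72 s, if anything falls off the work surface, if the arm or the gripper's body presses on something with over 40 N, if the wrist force passes 120 N, or if a joint passes its speed limit or range.

## Working session

There is one attempt and no reset: what is moved stays moved. The work goes in short steps, Python scripts to look and compute and a tool call to move; the robot and the scene stay as the last step left them, time stands still between calls to the robot, and variables do not carry over. Pictures are saved under pics/ and viewed, about 8 in all and at most 12, crops included, and the job is handed in when it is done.

Besides the shell and the picture viewer there is one more tool, called after "Request:" as name(argument=value, ...) on one line, values as JSON. carry_out: Moves the arm, as the interface text tells. Its arguments: {"type":"object","properties":{"steps":{"type":"array","items":{"type":"number"}},"jaw":{"type":"number"},"grip_force":{"type":"number"}},"required":["steps"]}

```bash
mkdir -p pics; ls; cat > h.py <<'E'
import numpy as np, cv2
from bench import manip, grab_frame, nets
def pts(f):
    z=f["z_map"]; H,W=z.shape; fl=H/2/np.tan(np.radians(f["fov_y"])/2)
    v,u=np.mgrid[:H,:W]
    c=np.stack([(u-f["cx"])*z/fl,(v-f["cy"])*z/fl,z,np.ones_like(z)],-1)
    p=c@np.linalg.inv(f["view"]).T
    p=p[...,:3]; p[z<=0]=np.nan
    return p
def save(img,n): cv2.imwrite("pics/"+n,cv2.cvtColor(np.ascontiguousarray(img),cv2.COLOR_RGB2BGR))
E
python3 - <<'E'
from h import *
ims=[]
for c in ("top","scene"):
    f=grab_frame(c); P=pts(f); ims.append(f["img"]); print(c,f["fov_y"],np.round(f["view"],3).tolist())
    for n in ["board","worn","fresh","tray","chuck_key","cradle","tin"]:
        for r in nets.regions_of(c,n)[:3]:
            q=P[r["mask"]]; q=q[~np.isnan(q[:,0])]
            if len(q)<5: continue
            zt=np.percentile(q[:,2],90)
            t=q[abs(q[:,2]-zt)<5][:,:2].astype(np.float32)
            print(n,round(r["confidence"],2),np.round(r["rect"]),"zt",round(zt),"med",np.round(np.median(q,0)), "rect",[np.round(x,1) for x in cv2.minAreaRect(t)])
    for n in ["recess","worn","fresh","fresh_end_a"]:
        for r in nets.tip_of(c,n)[:2]:
            u,v=np.round(r["uv"]).astype(int); print("tip",n,round(r["confidence"],2),u,v,np.round(P[min(v,383),min(u,511)]))
save(np.vstack(ims)[:, :],"a.png") if 0 else [save(i,f"a{k}.png") for k,i in enumerate(ims)]
o=manip.get_obs(); print(o["tool_pos"],np.round(o["tool_rot"],3).tolist(),manip.hold_point_z)
E
```

```text
pics
top 42.964869269530354 [[-0.082, -0.997, -0.001, 48.966], [-0.976, 0.08, -0.204, 592.287], [0.203, -0.015, -0.979, 1206.718], [0.0, 0.0, 0.0, 1.0]]
board 0.77 [256. 226. 152. 131.] zt 45 med [508.  14.  35.] rect [array([520. ,   6.5]), array([268.8, 331.5]), np.float64(3.5)]
worn 0.93 [257. 130.  37.  44.] zt 19 med [780. -21.  16.] rect [array([783. , -20.1]), array([121.6,  60.5]), np.float64(19.8)]
worn 0.78 [254. 217.  29.  48.] zt 47 med [537.  10.  43.] rect [array([540.3,  10. ]), array([120.6,  59.9]), np.float64(3.2)]
tray 0.66 [110. 253.  74.  82.] zt 41 med [470. 390.   5.] rect [array([470.6, 384.6]), array([162.3, 200.1]), np.float64(82.4)]
chuck_key 0.59 [302. 200.  27.  35.] zt 49 med [ 553. -114.   44.] rect [array([ 566. , -124.9]), array([68.3, 82.6]), np.float64(74.2)]
cradle 0.77 [146. 163.  48.  32.] zt 51 med [707. 289.  41.] rect [array([706.2, 292.7]), array([109.7,  70.9]), np.float64(82.3)]
tin 0.86 [353. 140.  35.  36.] zt 76 med [ 707. -269.   72.] rect [array([ 716.2, -275.9]), array([66.5, 67. ]), np.float64(83.8)]
tip recess 0.68 254 216 [542.   7
[... 1243 characters left out ...]
, 292.5]), array([112.9,  70. ]), np.float64(83.1)]
cradle 0.63 [134. 236.  35.  36.] zt 20 med [ 513. -384.   17.] rect [array([ 506.3, -383.3]), array([123.4,  59.6]), np.float64(12.1)]
tin 0.68 [195. 266.  29.  32.] zt 76 med [ 735. -278.   71.] rect [array([ 719.7, -274.8]), array([64.3, 68.9]), np.float64(60.6)]
tip recess 0.71 244 183 [555.  -4.  44.]
tip worn 0.92 248 178 [537.  24.  32.]
tip worn 0.83 282 239 [778.  -9.   8.]
tip fresh 0.76 135 237 [ 528. -381.   18.]
tip fresh_end_a 0.69 142 248 [ 565. -379.    2.]
tip fresh_end_a 0.64 123 222 [ 454. -391.   14.]
[261.97241356 594.85363281 231.33304561] [[0.0, 0.403, 0.915], [0.0, 0.915, -0.403], [-1.0, 0.0, 0.0]] 18.700000000000003
```

View pics/a0.png

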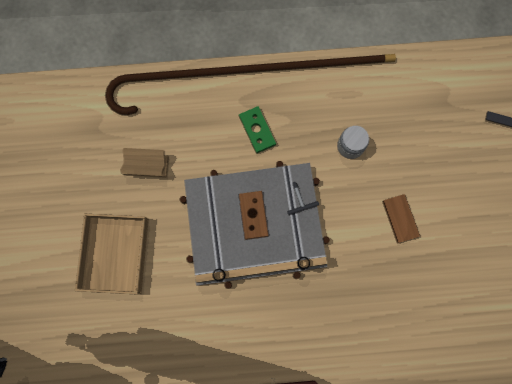

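View pics/a1.png

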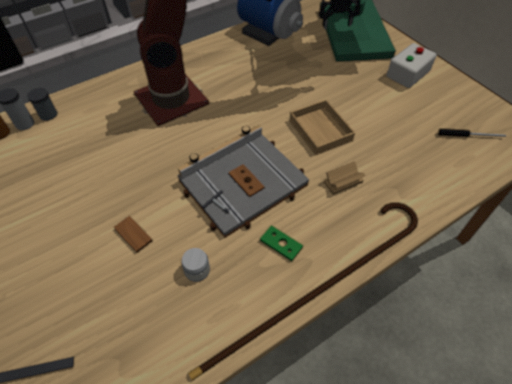

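```bash
cat >> h.py <<'E'
def box(P,x0,x1,y0,y1,z0,z1):
    m=(P[...,0]>x0)&(P[...,0]<x1)&(P[...,1]>y0)&(P[...,1]<y1)&(P[...,2]>z0)&(P[...,2]<z1)
    q=P[m]
    if len(q)<8: return len(q)
    r=cv2.minAreaRect(q[:,:2].astype(np.float32)); return len(q),np.round(r[0],1),np.round(r[1],1),round(r[2],1),"z",round(float(np.median(q[:,2])),1)
def delta(x,y,z,yaw,tilt=0):
    """shift+turn in tool axes to world pose; yaw = direction of jaw axis (deg); tool down"""
    from scipy.spatial.transform import Rotation as R
    o=manip.get_obs(); T=np.array(o["tool_rot"]); a=np.radians(yaw)
    X=np.array([0,0,-1.]); Y=np.array([np.cos(a),np.sin(a),0]); G=np.stack([X,Y,np.cross(X,Y)],1)
    d=T.T@(np.array([x,y,z])-o["tool_pos"]); w=R.from_matrix(T.T@G).as_rotvec()
    print("delta",np.round(d,1),np.round(w,3),"t",round(o["t"],2),"pos",np.round(o["tool_pos"],1),"F",np.round(o["force"],1),"w",round(o["width"],1),"q",np.round(o["joint_pos"],2))
E
python3 - <<'E'
from h import *
for c in ("top","scene"):
    P=pts(grab_frame(c))
    print(c,"worn",box(P,460,630,-40,60,42,55),"board",box(P,350,720,-200,230,31,39),"fresh",box(P,420,600,-450,-320,12,30),"tray",box(P,330,620,260,500,38,50),"fl",box(P,430,510,350,420,-5,20))
delta(542.5,10,150,93.3)
E
```

```text
top worn (672, array([540.8,   3.9]), array([120.2,  73.3]), 4.0, 'z', 44.6) board (9879, array([519.5,   9.5]), array([300.8, 356.1]), 6.7, 'z', 34.7) fresh (990, array([ 502.5, -382.3]), array([119.8,  62.8]), 11.8, 'z', 16.8) tray (691, array([470.4, 383.9]), array([161.3, 199.9]), 82.5, 'z', 42.7) fl (797, array([470.1, 385. ]), array([69.7, 79.5]), 90.0, 'z', 4.4)
scene worn (420, array([540.6,  18.6]), array([127.8,  78.5]), 4.1, 'z', 44.9) board (5264, array([531.8,  11.1]), array([287.6, 355.4]), 0.9, 'z', 35.3) fresh (672, array([ 506.7, -382.9]), array([121.9,  59.5]), 11.6, 'z', 17.3) tray (344, array([472.6, 383.1]), array([161.9, 206.5]), 82.7, 'z', 43.0) fl (284, array([470.4, 384.8]), array([69.6, 78.7]), 88.9, 'z', 5.4)
delta [  81.3 -422.2  492.5] [-0.472 -0.     0.   ] t 1.3 pos [261.9 594.9 231.3] F [-0.2 -0.3 -0.2] w 85.3 q [-1.26  0.33  0.04  1.47 -0.01  1.34 -0.06]
```

Request:
carry_out(steps=[0,-422,491,-0.472,0,0,0,-422,491,-0.472,0,0,0,-422,491,-0.472,0,0,0,-422,491,-0.472,0,0,0,-422,491,-0.472,0,0,0,-422,491,-0.472,0,0,0,-422,491,-0.472,0,0,40,-422,491,-0.472,0,0,80,-422,491,-0.472,0,0,100,-422,491,-0.472,0,0,100,-422,491,-0.472,0,0,100,-422,491,-0.472,0,0], jaw=0.83, grip_force=40)

```text
t: 2.5
tool_pos: [515.7, 63.7, 155.1]
tool_rot: [[0.001, -0.057, 0.998], [0.001, 0.998, 0.057], [-1.0, 0.0, 0.001]]
force: [1.0, 0.5, -0.2]
width: 70.6
```

```bash
python3 - <<'E'
from h import *
delta(541.5,10,90,93.3)
E
```

```text
delta [ 65.1 -55.1  22.6] [-0.     0.001 -0.   ] t 2.5 pos [515.7  63.7 155.1] F [ 1.   0.5 -0.2] w 70.6 q [-0.6   0.12  0.42  1.9  -0.06  1.13  1.47]
```

Request:
carry_out(steps=[20,-55,22.6,0,0,0,65,-55,22.6,0,0,0,65,-55,22.6,0,0,0,65,-55,22.6,0,0,0])

```text
t: 2.9
tool_pos: [540.2, 12.0, 90.1]
tool_rot: [[-0.002, -0.057, 0.998], [-0.0, 0.998, 0.057], [-1.0, -0.0, -0.002]]
force: [0.9, -0.2, 0.0]
width: 70.7
```

```bash
python3 - <<'E'
from h import *
f=grab_frame("top");g=grab_frame("scene")
save(np.hstack([cv2.resize(f["img"][150:290,180:330],None,fx=2.6,fy=2.6,interpolation=2),cv2.resize(g["img"][110:250,170:320],None,fx=2.6,fy=2.6,interpolation=2)]),"b.png")
delta(541.5,10,60,93.3)
E
```

```text
delta [32.1 -3.3 -0.4] [ 0.001  0.002 -0.001] t 3.0 pos [541.7  13.3  92.1] F [-0.3 -0.5  0.8] w 70.8 q [-0.51  0.25  0.46  1.91 -0.13  1.01  1.64]
```

View pics/b.png

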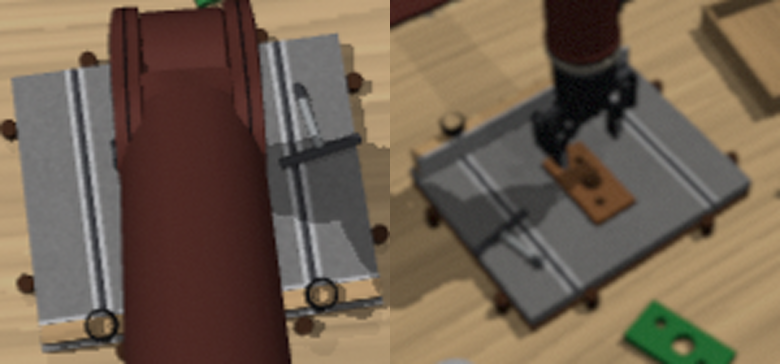

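Request:
carry_out(steps=[20,-3,0,0,0,0,36,-3,0,0,0,0,44,-3,0,0,0,0,50,-3,0,0,0,0,50,-3,0,0,0,0,50,-3,0,0,0,0])

```text
t: 3.6
tool_pos: [541.5, 9.2, 41.2]
tool_rot: [[0.001, -0.058, 0.998], [0.0, 0.998, 0.058], [-1.0, 0.0, 0.001]]
force: [0.0, 0.1, 0.2]
width: 70.6
```

```bash
python3 - <<'E'
from h import *
delta(541.5,10,36,93.3)
g=grab_frame("scene"); save(cv2.resize(g["img"][140:220,190:300],None,fx=6,fy=6,interpolation=2),"c.png")
E
```

```text
delta [5.2 0.8 0. ] [ 0.     0.001 -0.   ] t 3.6 pos [541.5   9.2  41.2] F [0.  0.1 0.2] w 70.6 q [-0.49  0.32  0.45  1.95 -0.17  0.91  1.68]
```

View pics/c.png

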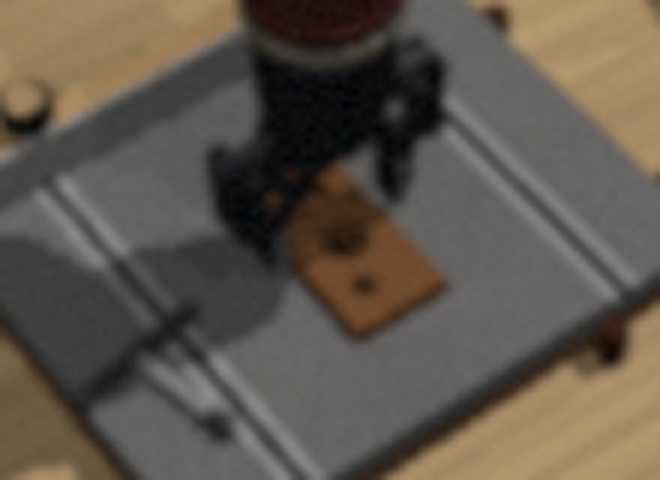

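Request:
carry_out(steps=[3,0.8,0,0,0,0,5,0.8,0,0,0,0,5,0.8,0,0,0,0])

```text
t: 3.95
tool_pos: [540.7, 9.6, 35.1]
tool_rot: [[-0.0, -0.057, 0.998], [-0.0, 0.998, 0.057], [-1.0, -0.0, -0.0]]
force: [-0.4, -0.5, -0.6]
width: 71.0
```

Request:
carry_out(steps=[1.5,0,0,0,0,0,3,0,0,0,0,0,3,0,0,0,0,0])

```text
t: 4.25
tool_pos: [540.7, 9.6, 32.0]
tool_rot: [[-0.0, -0.057, 0.998], [-0.0, 0.998, 0.057], [-1.0, -0.0, -0.0]]
force: [-0.3, 1.0, 0.5]
width: 71.0
```

Request:
carry_out(steps=[1,0,0,0,0,0,2,0,0,0,0,0,2,0,0,0,0,0])

```text
t: 4.55
tool_pos: [540.8, 9.6, 30.2]
tool_rot: [[-0.0, -0.057, 0.998], [-0.0, 0.998, 0.057], [-1.0, -0.0, -0.0]]
force: [-0.2, -0.4, 0.6]
width: 70.7
```

Request:
carry_out(steps=[1,0,0,0,0,0,2,0,0,0,0,0,2,0,0,0,0,0])

```text
t: 4.85
tool_pos: [540.9, 9.6, 28.2]
tool_rot: [[-0.0, -0.057, 0.998], [-0.0, 0.998, 0.057], [-1.0, -0.0, -0.0]]
force: [0.4, -0.1, 0.3]
width: 70.9
```

Request:
carry_out(steps=[-1.5,0,0,0,0,0,-1.5,0,0,0,0,0,-1.5,0,0,0,0,0,-1.5,0,0,0,0,0], jaw=0.5, grip_force=60)

```text
t: 5.25
tool_pos: [542.4, 10.2, 31.5]
tool_rot: [[0.003, -0.057, 0.998], [0.001, 0.998, 0.057], [-1.0, 0.001, 0.003]]
force: [-1.9, 1.8, 15.6]
width: 58.5
```

Request:
carry_out(steps=[-1,0,0,0,0,0,-1,0,0,0,0,0,-1,0,0,0,0,0], jaw=0.5, grip_force=110)

```text
t: 5.55
tool_pos: [542.5, 10.4, 32.0]
tool_rot: [[0.003, -0.058, 0.998], [0.001, 0.998, 0.058], [-1.0, 0.001, 0.003]]
force: [1.1, 2.7, 9.9]
width: 56.8
```

Request:
carry_out(steps=[-2,0,0,0,0,0,-4,0,0,0,0,0,-6,0,0,0,0,0,-8,0,0,0,0,0])

```text
t: 5.95
tool_pos: [540.2, 9.6, 38.6]
tool_rot: [[-0.001, -0.057, 0.998], [-0.0, 0.998, 0.057], [-1.0, -0.0, -0.001]]
force: [0.7, -0.8, -0.1]
width: 57.1
```

Request:
carry_out(steps=[-10,0,0,0,0,0,-25,0,0,0,0,0,-40,0,0,0,0,0,-50,0,0,0,0,0])

```text
t: 6.35
tool_pos: [541.5, 9.1, 90.9]
tool_rot: [[0.002, -0.056, 0.998], [0.0, 0.998, 0.056], [-1.0, -0.0, 0.002]]
force: [0.2, -0.2, -0.4]
width: 56.4
```

```bash
python3 - <<'E'
from h import *
delta(470.5,384.5,100,82.5)
g=grab_frame("scene"); save(cv2.resize(g["img"][120:220,180:310],None,fx=5,fy=5,interpolation=2),"d.png")
E
```

```text
delta [ -9.2 378.8 -49.7] [ 0.187  0.002 -0.   ] t 6.35 pos [541.5   9.1  90.9] F [ 0.2 -0.2 -0.4] w 56.4 q [-0.51  0.25  0.47  1.91 -0.13  1.01  1.64]
```

View pics/d.png

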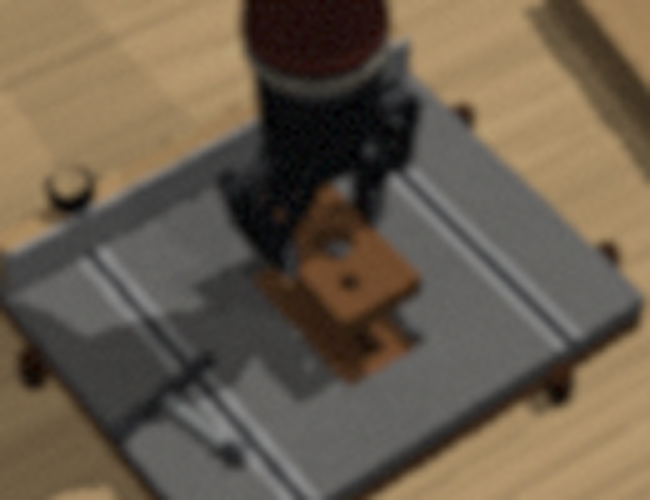

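Request:
carry_out(steps=[-40,40,-5,0.05,0,0,-40,379,-50,0.187,0,0,-40,379,-50,0.187,0,0,-40,379,-50,0.187,0,0,-40,379,-50,0.187,0,0,-40,379,-50,0.187,0,0,-40,379,-50,0.187,0,0,-40,379,-50,0.187,0,0,-40,379,-50,0.187,0,0,0,379,-50,0.187,0,0,20,379,-50,0.187,0,0,20,379,-50,0.187,0,0])

```text
t: 7.6
tool_pos: [467.6, 383.3, 65.8]
tool_rot: [[-0.004, 0.129, 0.992], [-0.004, 0.992, -0.129], [-1.0, -0.005, -0.003]]
force: [-0.1, -0.2, -0.5]
width: 56.8
```

```bash
python3 - <<'E'
from h import *
delta(470.5,384.5,22,82.5)
E
```

```text
delta [43.7  1.8  2.9] [ 0.001 -0.003  0.005] t 7.6 pos [467.6 383.3  65.8] F [-0.1 -0.2 -0.5] w 56.8 q [-0.97  0.39  0.26  1.77 -0.12  1.01  0.77]
```

Request:
carry_out(steps=[25,2,2,0,0,0,38,2,2,0,0,0,46,2,2,0,0,0,48,2,2,0,0,0,48,2,2,0,0,0])

```text
t: 8.1
tool_pos: [471.7, 386.9, 21.3]
tool_rot: [[0.0, 0.13, 0.992], [0.0, 0.992, -0.13], [-1.0, 0.0, 0.0]]
force: [0.1, 0.7, -0.5]
width: 56.7
```

Request:
carry_out(steps=[0,0,0,0,0,0,0,0,0,0,0,0,0,0,0,0,0,0,0,0,0,0,0,0,-20,0,0,0,0,0,-60,0,0,0,0,0,-110,0,0,0,0,0,-160,0,0,0,0,0], jaw=0.95)

```text
t: 8.9
tool_pos: [471.2, 386.4, 182.4]
tool_rot: [[-0.0, 0.13, 0.992], [-0.001, 0.992, -0.13], [-1.0, -0.001, -0.0]]
force: [0.9, 1.1, 0.1]
width: 81.4
```

```bash
python3 - <<'E'
from h import *
g=grab_frame("scene");P=pts(g)
print("fresh",box(P,420,600,-450,-320,12,30), "worn?",box(P,400,540,330,440,14,32))
save(cv2.resize(g["img"][90:180,200:370],None,fx=4,fy=4,interpolation=2),"e.png")
f=grab_frame("top");P=pts(f);print("fresh",box(P,420,600,-450,-320,12,30))
m=(P[...,0]>430)&(P[...,0]<650)&(P[...,1]>-50)&(P[...,1]<80)&(P[...,2]<28)&(P[...,2]>-10); print("recess",box(P,430,650,-50,70,-10,28),np.percentile(P[m][:,2],[10,50,90]))
save(cv2.resize(f["img"][180:250,220:290],None,fx=7,fy=7,interpolation=2),"f.png")
delta(505,-383,100,101.7-180)
E
```

```text
fresh (673, array([ 505.4, -383.4]), array([124.8,  60.1]), 12.0, 'z', 17.3) worn? (413, array([473.2, 385.2]), array([ 64.7, 125.5]), 82.2, 'z', 22.8)
fresh (989, array([ 502.4, -382.2]), array([119.8,  63.1]), 12.7, 'z', 16.8)
recess (1106, array([546.3,  14. ]), array([191.6, 111.9]), 6.0, 'z', 14.7) [-2.0943587  14.67114732 19.28694019]
delta [  82.4 -762.5  129.8] [ 2.807 -0.012 -0.012] t 9.0 pos [474.6 389.2 188.8] F [0.7 0.  0.3] w 80.8 q [-0.99  0.28  0.28  1.64 -0.08  1.22  0.75]
```

View pics/e.png

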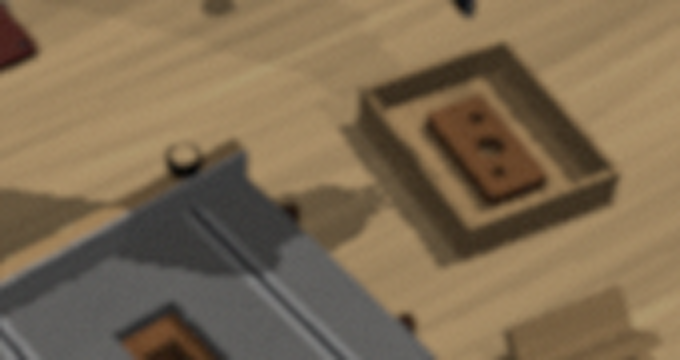

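Request:
carry_out(steps=[0,-580,100,1.7,0,0,0,-580,100,1.7,0,0,0,-580,100,1.7,0,0,0,-580,100,1.7,0,0,0,-580,100,1.7,0,0,0,-580,100,1.7,0,0,0,-580,100,1.7,0,0,0,-580,100,1.7,0,0,0,-580,100,1.7,0,0,0,-580,100,1.7,0,0,0,-580,100,1.7,0,0,0,-580,100,1.7,0,0])

```text
t: 10.2
tool_pos: [495.2, -204.4, 181.2]
tool_rot: [[0.001, 0.965, -0.263], [-0.0, -0.263, -0.965], [-1.0, 0.001, 0.0]]
force: [1.3, -0.0, -0.9]
width: 81.0
```

```bash
python3 - <<'E'
from h import *
delta(504.5,-383,80,-78.2)
E
```

```text
delta [101.3  55.9 169.8] [ 1.098e+00 -1.000e-03 -1.000e-03] t 10.2 pos [ 495.2 -204.4  181.2] F [ 1.3 -0.  -0.9] w 81.0 q [-0.45  0.16  0.85  1.84 -0.13  1.19  0.17]
```

View pics/f.png

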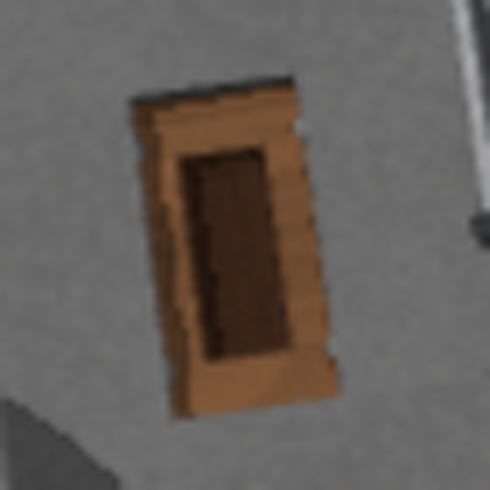

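Request:
carry_out(steps=[0,56,170,1.098,0,0,0,56,170,1.098,0,0,0,56,170,1.098,0,0,20,56,170,1.098,0,0,60,56,170,1.098,0,0,90,56,170,1.098,0,0,110,56,170,1.098,0,0,121,56,170,1.098,0,0,121,56,170,1.098,0,0], jaw=0.9)

```text
t: 11.1
tool_pos: [505.4, -379.0, 57.8]
tool_rot: [[-0.003, 0.212, -0.977], [0.001, -0.977, -0.212], [-1.0, -0.002, 0.003]]
force: [0.6, 0.2, -0.3]
width: 77.0
```

```bash
python3 - <<'E'
from h import *
delta(504.5,-383,30,-78.2)
f=grab_frame("scene"); P=pts(f)
from numpy.linalg import inv
f=grab_frame("top")
def onplane(f,u,v,z):
    H=f["img"].shape[0]; fl=H/2/np.tan(np.radians(f["fov_y"])/2); M=inv(f["view"])
    d=M[:3,:3]@np.array([(u-f["cx"])/fl,(v-f["cy"])/fl,1]); o=M[:3,3]; return o+d*(z-o[2])/d[2]
c=np.array([onplane(f,220+x/7-.43,180+y/7-.43,36) for x,y in [(133,98),(293,78),(340,395),(178,418)]])
print(np.round(c,1),c.mean(0)); print(np.linalg.norm(np.roll(c,1,0)-c,axis=1))
E
```

```text
delta [27.8  3.7  1.6] [0.007 0.003 0.002] t 11.1 pos [ 505.4 -379.    57.8] F [ 0.6  0.2 -0.3] w 77.0 q [-0.14  0.64  0.98  1.73 -0.59  1.1  -0.33]
[[599.8  42.9  36. ]
 [602.5 -18.1  36. ]
 [481.  -25.3  36. ]
 [477.4  35.4  36. ]] [540.16998214   8.72119713  36.        ]
[122.57447112  61.08106903 121.69400804  60.80312348]
```

Request:
carry_out(steps=[20,4,1.5,0.006,0,0,35,4,1.5,0.006,0,0,46,4,1.5,0.006,0,0,52,4,1.5,0.006,0,0,54,4,1.5,0.006,0,0,54,4,1.5,0.006,0,0], grip_force=40)

```text
t: 11.8
tool_pos: [505.6, -384.1, 5.8]
tool_rot: [[-0.0, 0.206, -0.978], [-0.0, -0.978, -0.206], [-1.0, -0.0, 0.0]]
force: [-0.3, -0.6, -0.1]
width: 76.9
```

```bash
python3 - <<'E'
from h import *
delta(504.5,-383,3.5,-78.2)
g=grab_frame("scene"); save(cv2.resize(g["img"][190:270,90:190],None,fx=6,fy=6,interpolation=2),"g.png")
E
```

```text
delta [ 2.3 -1.3  0.8] [0.002 0.    0.   ] t 11.8 pos [ 505.6 -384.1    5.8] F [-0.3 -0.6 -0.1] w 76.9 q [-0.09  0.7   0.92  1.75 -0.65  1.02 -0.29]
```

View pics/g.png

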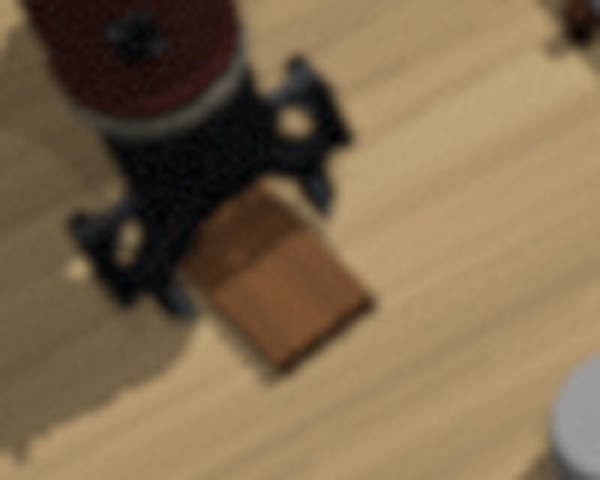

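Straddled. Close and lift.

Request:
carry_out(steps=[1.5,-1,0,0,0,0,1.5,-1,0,0,0,0,1.5,-1,0,0,0,0,1.5,-1,0,0,0,0,1.5,-1,0,0,0,0], jaw=0.5, grip_force=60)

```text
t: 12.35
tool_pos: [505.8, -383.5, 5.1]
tool_rot: [[0.001, 0.206, -0.978], [-0.001, -0.978, -0.206], [-1.0, 0.001, -0.001]]
force: [-1.3, -0.0, 5.0]
width: 57.8
```

Request:
carry_out(steps=[-15,0,0,0,0,0,-60,0,0,0,0,0,-110,0,0,0,0,0,-140,0,0,0,0,0,-140,0,0,0,0,0])

```text
t: 12.85
tool_pos: [506.8, -385.1, 149.8]
tool_rot: [[0.006, 0.206, -0.979], [-0.004, -0.979, -0.206], [-1.0, 0.005, -0.005]]
force: [1.0, -0.6, -1.4]
width: 58.3
```

```bash
python3 - <<'E'
from h import *
delta(540.5,9.5,140,-86.6)
E
```

```text
delta [   8.6 -379.3 -114.1] [ 0.148 -0.006 -0.004] t 12.85 pos [ 506.8 -385.1  149.8] F [ 1.  -0.6 -1.4] w 58.3 q [-0.19  0.55  1.06  1.65 -0.51  1.24 -0.39]
```

Request:
carry_out(steps=[0,-379,-114,0.148,-0.006,-0.004,0,-379,-114,0.148,-0.006,-0.004,0,-379,-114,0.148,-0.006,-0.004,0,-379,-114,0.148,-0.006,-0.004,0,-379,-114,0.148,-0.006,-0.004,0,-379,-114,0.148,-0.006,-0.004,0,-379,-114,0.148,-0.006,-0.004,0,-379,-114,0.148,-0.006,-0.004,40,-379,-114,0.148,-0.006,-0.004,75,-379,-114,0.148,-0.006,-0.004,75,-379,-114,0.148,-0.006,-0.004,75,-379,-114,0.148,-0.006,-0.004])

```text
t: 14.05
tool_pos: [538.4, 10.4, 69.8]
tool_rot: [[-0.008, 0.058, -0.998], [0.002, -0.998, -0.058], [-1.0, -0.003, 0.007]]
force: [0.3, -0.8, -0.5]
width: 58.1
```

```bash
cat >> h.py <<'E'
def uv(f,p):
    H=f["img"].shape[0]; fl=H/2/np.tan(np.radians(f["fov_y"])/2); c=f["view"]@np.append(p,1); return np.array([f["cx"]+fl*c[0]/c[2],f["cy"]+fl*c[1]/c[2]])
E
python3 - <<'E'
from h import *
delta(540.5,9.5,60,-86.6)
g=grab_frame("scene"); o=manip.get_obs()
im=cv2.resize(g["img"][140:220,190:290],None,fx=8,fy=8,interpolation=cv2.INTER_CUBIC)
p=o["tool_pos"]; a=np.radians(3.4); e=np.array([np.cos(a),np.sin(a),0]); n=np.array([-e[1],e[0],0])
def draw(c,L,W,col):
    q=[(uv(g,c+sx*L/2*e+sy*W/2*n)-[190,140]+.5)*8-.5 for sx,sy in [(1,1),(1,-1),(-1,-1),(-1,1)]]
    cv2.polylines(im,[np.int32(np.round(q))],True,col,1)
draw(np.array([540.5,9.5,36.]),124,63.6,(0,255,0))
draw(np.array([p[0],p[1],p[2]+13]),120,60,(255,0,255))
save(im,"hh.png")
E
```

```text
delta [ 9.8  1.1 -2.1] [-0.001  0.007  0.003] t 14.05 pos [538.4  10.4  69.8] F [ 0.3 -0.8 -0.5] w 58.1 q [-1.03  0.49  1.15  1.95 -0.52  1.05 -1.15]
```

View pics/hh.png

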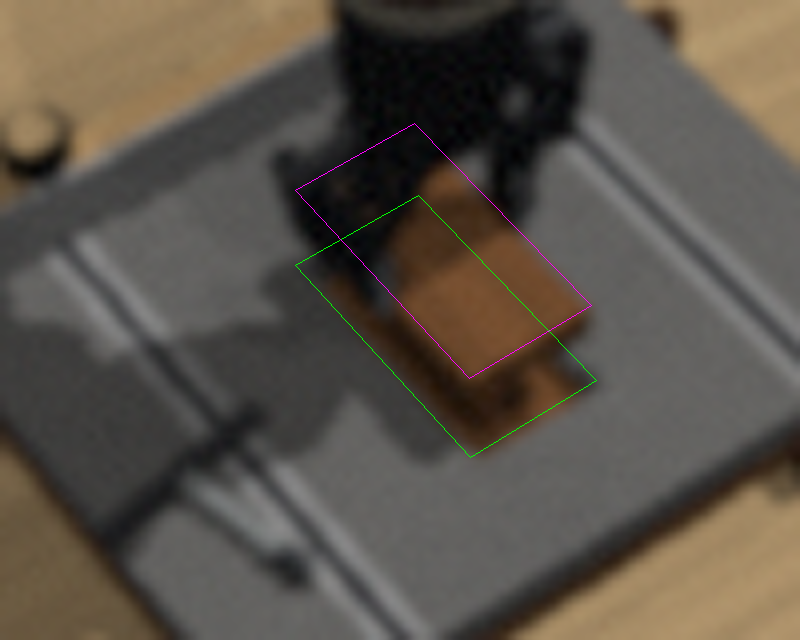

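```bash
python3 - <<'E'
from h import *
from scipy.ndimage import map_coordinates
g=grab_frame("scene"); o=manip.get_obs(); p=o["tool_pos"]; print(p)
im=g["img"].astype(float); s=im[...,0]-im[...,2]
a=np.radians(3.4); e=np.array([np.cos(a),np.sin(a),0]); n=np.array([-e[1],e[0],0])
def prof(c,d,ts):
    q=np.array([uv(g,c+t*d) for t in ts]); return map_coordinates(s,[q[:,1],q[:,0]],order=1)
def edge(c0,along,offs,d,ts):
    r=np.mean([prof(c0+k*along,d,ts) for k in offs],0); print(np.round(r).astype(int).tolist())
    gr=np.gradient(r); i=np.argmin(gr); return ts[i]
R=np.array([540.5,9.5,36.]); ts=np.arange(-12,13,1.)
print("recess +x edge off",edge(R+62*e,n,range(-20,21,5),e,ts))
print("recess -y edge off",edge(R-31.8*n,e,range(15,56,5),-n,ts))
B=np.array([p[0],p[1],p[2]+13])
print("block -y edge off",edge(B-30*n,e,range(30,56,5),-n,ts))
i=s-0; s=im.sum(2)/3
print("block +x edge off",edge(B+60*e,n,range(-20,21,5),e,ts))
print("block -y edge off",edge(B-30*n,e,range(30,56,5),-n,ts))
E
```

```text
[539.75720302  10.48103591  71.01954368]
[38, 39, 40, 42, 44, 46, 47, 49, 49, 49, 47, 44, 40, 35, 30, 25, 20, 16, 12, 9, 6, 5, 3, 3, 2]
recess +x edge off 2.0
[26, 27, 28, 29, 30, 30, 30, 28, 26, 23, 19, 16, 12, 9, 7, 5, 3, 2, 2, 2, 2, 2, 2, 2, 2]
recess -y edge off -2.0
[65, 65, 64, 64, 64, 64, 64, 64, 63, 61, 59, 56, 52, 48, 44, 40, 36, 32, 29, 26, 24, 23, 23, 24, 25]
block -y edge off 2.0
[78, 78, 78, 78, 78, 79, 79, 78, 77, 76, 74, 71, 68, 63, 58, 53, 49, 45, 43, 42, 42, 43, 45, 48, 52]
block +x edge off 2.0
[76, 75, 74, 74, 74, 74, 74, 74, 73, 71, 68, 64, 60, 55, 49, 44, 39, 35, 30, 27, 25, 24, 24, 25, 26]
block -y edge off 1.0
```

Request:
carry_out(steps=[8,0,-1.3,0,0.007,0.003,18,0,-1.3,0,0.007,0.003,25,0,-1.3,0,0.007,0.003,25,0,-1.3,0,0.007,0.003,25,0,-1.3,0,0.007,0.003,25,0,-1.3,0,0.007,0.003])

```text
t: 14.75
tool_pos: [540.1, 11.3, 44.5]
tool_rot: [[0.001, 0.06, -0.998], [0.0, -0.998, -0.06], [-1.0, -0.0, -0.001]]
force: [0.5, 0.2, -1.1]
width: 58.0
```

```bash
python3 - <<'E'
from h import *
delta(541,10.6,42,-86.6)
E
```

```text
delta [ 2.5  0.7 -0.9] [ 0.    -0.001  0.   ] t 14.75 pos [540.1  11.3  44.5] F [ 0.5  0.2 -1.1] w 58.0 q [-1.    0.52  1.11  1.97 -0.56  1.   -1.13]
```

Request:
carry_out(steps=[1,0.7,-0.9,0,0,0,2,0.7,-0.9,0,0,0,3,0.7,-0.9,0,0,0,4,0.7,-0.9,0,0,0,4,0.7,-0.9,0,0,0])

```text
t: 15.25
tool_pos: [541.0, 10.8, 40.2]
tool_rot: [[0.001, 0.06, -0.998], [0.0, -0.998, -0.06], [-1.0, -0.0, -0.001]]
force: [0.7, -0.1, -0.3]
width: 58.5
```

Request:
carry_out(steps=[1,0,0,0,0,0,2,0,0,0,0,0,2,0,0,0,0,0])

```text
t: 15.55
tool_pos: [541.0, 10.8, 38.3]
tool_rot: [[0.001, 0.06, -0.998], [0.001, -0.998, -0.06], [-1.0, -0.0, -0.001]]
force: [0.8, 0.6, -0.8]
width: 58.3
```

Request:
carry_out(steps=[1,0,0,0,0,0,2,0,0,0,0,0,2,0,0,0,0,0])

```text
t: 15.85
tool_pos: [541.0, 10.7, 36.4]
tool_rot: [[0.001, 0.06, -0.998], [0.001, -0.998, -0.06], [-1.0, -0.001, -0.001]]
force: [1.3, -0.2, 2.2]
width: 58.1
```

Request:
carry_out(steps=[1,0,0,0,0,0,2,0,0,0,0,0,3,0,0,0,0,0,3,0,0,0,0,0])

```text
t: 16.25
tool_pos: [541.2, 10.8, 33.4]
tool_rot: [[0.001, 0.06, -0.998], [0.001, -0.998, -0.06], [-1.0, -0.0, -0.001]]
force: [2.5, -0.1, 1.4]
width: 58.3
```

Request:
carry_out(steps=[0,0,0,0,0,0,0,0,0,0,0,0,0,0,0,0,0,0,-20,0,0,0,0,0,-60,0,0,0,0,0,-60,0,0,0,0,0], jaw=0.9)

```text
t: 16.85
tool_pos: [543.0, 10.2, 96.9]
tool_rot: [[0.005, 0.059, -0.998], [0.001, -0.998, -0.059], [-1.0, -0.001, -0.006]]
force: [1.5, 0.3, -1.1]
width: 77.0
```

Request:
carry_out(steps=[0,0,0,0,0,0,0,0,0,0,0,0,0,0,0,0,0,0,0,0,0,0,0,0,0,0,0,0,0,0,0,0,0,0,0,0], jaw=0)

```text
t: 17.45
tool_pos: [540.7, 10.6, 93.1]
tool_rot: [[0.0, 0.06, -0.998], [0.0, -0.998, -0.06], [-1.0, -0.0, -0.0]]
force: [-0.2, -0.9, -0.1]
width: -0.2
```

```bash
python3 - <<'E'
from h import *
delta(541,10.5,60,-86.6)
g=grab_frame("scene");P=pts(g)
save(cv2.resize(g["img"][140:220,190:290],None,fx=7,fy=7,interpolation=cv2.INTER_CUBIC),"i.png")
print(box(P,500,640,-40,60,38.5,60))
E
```

```text
delta [33.1  0.2 -0.3] [ 0. -0.  0.] t 17.45 pos [540.7  10.6  93.1] F [-0.2 -0.9 -0.1] w -0.2 q [-1.06  0.46  1.19  1.93 -0.49  1.08 -1.18]
(516, array([569.3,  10.6]), array([139. ,  98.7]), 0.6, 'z', 47.6)
```

View pics/i.png

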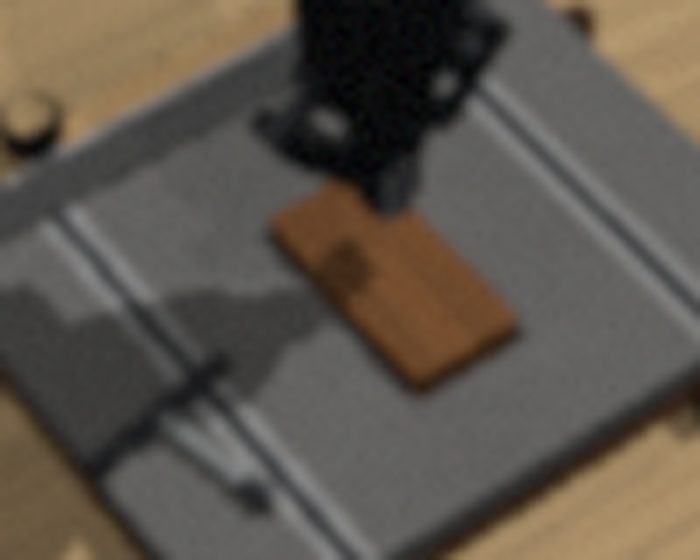

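Request:
carry_out(steps=[15,0,0,0,0,0,30,0,0,0,0,0,38,0,0,0,0,0,42,0,0,0,0,0,45,0,0,0,0,0,45,0,0,0,0,0], grip_force=60)

```text
t: 18.1
tool_pos: [540.9, 10.6, 48.2]
tool_rot: [[0.001, 0.059, -0.998], [0.0, -0.998, -0.059], [-1.0, -0.0, -0.001]]
force: [-0.2, -1.0, 0.3]
width: 0.0
```

Request:
carry_out(steps=[2,0,0,0,0,0,4,0,0,0,0,0,6,0,0,0,0,0,6,0,0,0,0,0])

```text
t: 18.5
tool_pos: [541.0, 10.8, 42.4]
tool_rot: [[0.001, 0.06, -0.998], [0.001, -0.998, -0.06], [-1.0, -0.001, -0.001]]
force: [1.0, 0.6, -0.5]
width: 0.2
```

Request:
carry_out(steps=[1,0,0,0,0,0,2,0,0,0,0,0,3,0,0,0,0,0,4,0,0,0,0,0,4,0,0,0,0,0])

```text
t: 19.0
tool_pos: [541.1, 10.8, 38.3]
tool_rot: [[0.001, 0.06, -0.998], [0.001, -0.998, -0.06], [-1.0, -0.0, -0.001]]
force: [1.0, 0.3, 1.7]
width: 0.0
```

Request:
carry_out(steps=[1,0,0,0,0,0,2,0,0,0,0,0,3,0,0,0,0,0,3,0,0,0,0,0])

```text
t: 19.4
tool_pos: [541.2, 10.8, 36.1]
tool_rot: [[0.001, 0.06, -0.998], [0.001, -0.998, -0.06], [-1.0, -0.001, -0.001]]
force: [-4.0, 1.8, 16.5]
width: -0.1
```

Request:
carry_out(steps=[2,0,0,0,0,0,2,0,0,0,0,0])

```text
t: 19.6
tool_pos: [541.2, 10.8, 35.9]
tool_rot: [[0.0, 0.059, -0.998], [0.004, -0.998, -0.059], [-1.0, -0.004, -0.0]]
force: [-17.4, 2.2, 47.7]
width: -0.0
```

Request:
carry_out(steps=[-12,0,0,0,0,0,-12,0,-40,0,0,0,-12,0,-40,0,0,0])

```text
t: 19.9
tool_pos: [584.1, 14.2, 45.6]
tool_rot: [[0.003, 0.062, -0.998], [0.0, -0.998, -0.062], [-1.0, 0.0, -0.003]]
force: [0.4, 0.1, 0.4]
width: -0.0
```

```bash
python3 - <<'E'
from h import *
delta(581,12.9,40,-86.6)
g=grab_frame("scene");P=pts(g)
a=np.radians(3.4); e=np.array([np.cos(a),np.sin(a)]);q=P[...,:2]-[541.5,10.5]
x=q@e; y=q@np.array([-e[1],e[0]]); z=P[...,2]; col=(g["img"][...,0].astype(int)-g["img"][...,2])>20
for lo,hi in [(-55,-35),(-35,-15),(-15,5),(5,25),(40,56)]:
    m=(x>lo)&(x<hi)&(abs(y)<24)&col; print(lo,m.sum(),np.nanmedian(z[m]) if m.any() else None)
for s in (-1,1):
    m=(abs(x)<90)&(s*y>42)&(s*y<90)&(abs(z-36)<10); print("board",s,np.nanmedian(z[m]))
m=(x>70)&(x<100)&(abs(y)<25)&(abs(z-36)<10); print("board+x",np.nanmedian(z[m]))
E
```

```text
delta [5.6 1.2 3.2] [ 0.002 -0.003 -0.   ] t 19.9 pos [584.1  14.2  45.6] F [0.4 0.1 0.4] w -0.0 q [-0.91  0.59  1.06  1.87 -0.6   1.04 -1.12]
-55 179 483.6152777219354
-35 168 485.1102332107686
-15 172 479.9880033586873
5 207 471.5647141765518
40 162 450.744500621888
board -1 35.32499268242714
board 1 35.56245025465091
board+x 35.30399577399862
```

Request:
carry_out(steps=[4,1,3,0,0,0,7,1,3,0,0,0,9,1,3,0,0,0,10,1,3,0,0,0,10,1,3,0,0,0])

```text
t: 20.45
tool_pos: [576.6, 11.8, 36.1]
tool_rot: [[-0.001, 0.059, -0.998], [0.002, -0.998, -0.059], [-1.0, -0.002, 0.001]]
force: [-9.1, 0.5, 19.2]
width: 0.3
```

Request:
carry_out(steps=[-14,0,0,0,0,0,-14,0,40,0,0,0,-14,0,80,0,0,0,-14,0,80,0,0,0,-14,0,80,0,0,0])

```text
t: 20.95
tool_pos: [497.4, 8.1, 49.5]
tool_rot: [[0.001, 0.06, -0.998], [0.002, -0.998, -0.06], [-1.0, -0.002, -0.001]]
force: [0.4, 0.6, 0.1]
width: -0.1
```

Request:
carry_out(steps=[4,0,0,0,0,0,9,0,0,0,0,0,12,0,0,0,0,0,14,0,0,0,0,0,14,0,0,0,0,0])

```text
t: 21.45
tool_pos: [498.4, 6.9, 36.1]
tool_rot: [[-0.0, 0.059, -0.998], [0.001, -0.998, -0.059], [-1.0, -0.001, 0.0]]
force: [-8.6, 2.4, 22.9]
width: -0.2
```

Request:
carry_out(steps=[-40,0,0,0,0,0,-90,0,0,0,0,0,-140,0,0,0,0,0,-180,-50,0,0,0,0,-180,-100,0,0,0,0,-180,-150,0,0,0,0,-180,-200,0,0,0,0,-180,-250,0,0,0,0,-180,-250,0,0,0,0,-180,-250,0,0,0,0])

```text
t: 22.45
tool_pos: [482.6, 258.8, 214.8]
tool_rot: [[0.001, 0.063, -0.998], [-0.002, -0.998, -0.063], [-1.0, 0.002, -0.001]]
force: [0.3, -0.1, 0.3]
width: -0.3
```

```bash
python3 - <<'E'
from h import *
o=manip.get_obs();print(o["t"],o["tool_pos"],o["force"],o["joint_velocities"])
im=[]
for c,s in (("scene",(90,270,150,380)),("top",(140,300,70,350))):
    g=grab_frame(c);P=pts(g); im.append(cv2.resize(g["img"][s[0]:s[1],s[2]:s[3]],(500,390),interpolation=cv2.INTER_CUBIC))
    a=np.radians(3.4); e=np.array([np.cos(a),np.sin(a)]);q=P[...,:2]-[541.5,10.2]
    x=q@e; y=q@np.array([-e[1],e[0]]); z=P[...,2]; near=z<70
    Z=lambda m:(int((m&near).sum()),round(float(np.nanmedian(z[m&near])),1) if (m&near).any() else None)
    print(c,"ins",[Z((x>l)&(x<l+20)&(abs(y)<25)) for l in (-55,-35,-10,15,35)],"ysides",[Z((abs(x)<50)&(y>l)&(y<l+12)) for l in (-26,14)],"board",[Z((abs(x)<50)&(y>l)&(y<l+35)) for l in (-75,40)])
    print("worn",box(P,400,540,330,440,14,32))
save(cv2.resize(np.hstack(im),(800,312)),"j.png")
E
```

```text
22.45 [482.63208488 258.84689998 214.79238034] [ 0.3308243  -0.09548998  0.32933825] [ 0.02388404 -0.04678396  0.06866728  0.03382941  0.04475503  0.00048085
  0.01136797]
scene ins [(65, 35.6), (72, 35.3), (73, 36.0), (74, 35.9), (72, 35.8)] ysides [(82, 35.4), (84, 35.7)] board [(263, 35.4), (238, 35.7)]
worn (411, array([473.8, 385.2]), array([ 65.5, 124.7]), 82.1, 'z', 23.0)
top ins [(145, 34.5), (143, 34.5), (140, 34.9), (141, 34.8), (138, 34.8)] ysides [(169, 35.0), (170, 34.2)] board [(495, 34.4), (502, 34.6)]
worn 0
```

View pics/j.png

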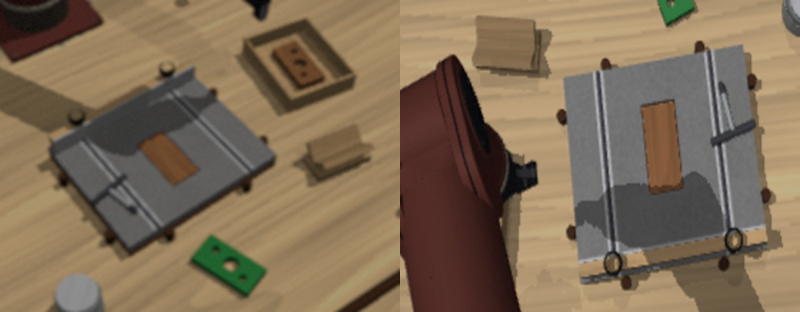

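Fresh insert flush with the board on every side, worn in the tray, bystanders in place, arm clear.

```bash
python3 -c "
from bench import manip
print(manip.sign_off())"
```

```text
the job is handed in; nothing more can be done
None
```

The new insert is in and pressed home, the worn one is in the scrap tray, and the job was handed in at about 22.5 s of the 72 s allowed.

**What I did:** I gripped the worn insert by its long sides, pulled it straight up without rocking it, and set it down in the tray. I then lowered the fresh insert into the recess while gripping it. With the fingers shut I pressed its middle and then both ends. All three stopped solidly with the fingertips at 35.9–36.1 mm. The force was 19–23 N at the ends. It reached 48 N at the middle, because I pushed once more after it had already bottomed out.

**Last checks:**
- **Flush:** the insert's top was within about 0.6 mm of the board's, end to end and side to side, in both cameras.
- **Worn insert:** the scene camera showed it flat in the tray, near the middle. The top camera could not confirm this because the arm blocked its view.
- **Bystanders:** the chuck key and cradle look unmoved in the last picture, and the tin is only partly in view. I did not measure any of them again.
- **Arm:** it was clear of everything.

The two cameras disagreed by a few millimetres on the recess's x position, so I used a value between them, and the insert went in without catching. Hand-in gives no verdict.

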